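Clamp a knife in the sharpener with the hex key

TASK

The kitchen knife lies ready in the open clamp of the knife sharpener. Take the T-handled hex key from its wooden stand, feel it into the hexagon socket at the bottom of the clamp's collar (press lightly and turn until it drops in fully), tighten the clamp clockwise until it grips the blade firmly, at about 0.3 N m and never as much as 0.5 N m, and put the key back upright in its stand. Press gently, do not shift the knife, and leave the other things alone.

Things in the scene. Friction and masses are not known exactly. Their poses are not given: they have to be found in the camera images.
- hex_key: T-handled hex key, about 0.28 kg, 112 mm tall, standing in the stand. Origin: middle of its lower end; z up the shank. Shank: hexagon 16 mm across flats up to 56 mm (two flats face along +-y, corners along +-x), then a 12 mm round neck to 94 mm. Wooden cross-bar along y: 90 mm long, 18 mm wide, z 94 to 112 mm; grip it across x.
- key_tip (a point): Middle of the key's lower end (its origin), to be seated in the socket. Its edges are chamfered 0.9 mm over the lowest 1.5 mm, so it already sinks about 1 mm as it nears alignment.
- key_handle (a point): Middle of the key's cross-bar, 103 mm above the tip; axes as the key's (y along the bar).
- sharpener: Knife sharpener, heavy, fixed where it stands: black foot plate 120 x 120 mm, aluminium pedestal, lower jaw 80 x 80 mm with its top at z = 56 mm, two steel guide pins to 85 mm. Origin on the worktop under the clamp screw's axis; x from the blade side to the back, z up.
- upper_jaw: Aluminium upper jaw with a round collar, 0.2 to 2 mm above the blade at first; sinks 1.5 mm per rad of the clamp screw, clockwise from above. The screw has 0.15 N m of friction either way and stays where it is left; once the jaw meets the blade the torque rises by about 0.8 N m per rad. Read it while turning slowly: at rest, friction can hide part of it.
- collar_mouth (a point): Middle of the collar's open top, 96 mm above the worktop with the clamp closed. The collar is 42 mm wide; its bore narrows from 28 mm at the mouth to 19.6 mm (round) 6 mm down. 21 to 22 mm below the mouth the bore ends on the rim of the screw's hexagon socket. The point does not turn with the screw.
- socket_floor (a point): Middle of the floor of the screw's hexagon socket, 32 mm below the collar's mouth. Socket: 16.5 mm across flats, 10 mm deep, its rim 10 mm above this point; how it is turned is unknown and cannot be measured. The key fits every 60 degrees and has about 3 degrees of play each way. The point does not turn with the screw.
- knife: Kitchen knife, loose, 0.15 kg: steel blade 150 x 34 x 3 mm lying flat between the jaws, its edge toward the robot, black handle (105 mm) to the right. Origin: underside of the blade at the spine, in the middle of the jaws; y toward the tip, -x toward the edge.
- key_stand: Turned wooden stand, fixed where it stands: foot 68 mm wide, post 39 mm wide and 42 mm tall with an upright round well 22 mm wide. Origin: middle of its underside.
- stand_mouth (a point): Middle of the well's mouth, at the top of the stand (42 mm).
- stand_floor (a point): Middle of the well's floor, 33 mm below its mouth; the key's tip rests here.
- stone_guide: The sharpener's guide rod with a stone and a wooden handle, 235 mm long, lying on the worktop near its front edge. Leave alone.
- onion: Red onion, 78 mm, on the chopping board. Leave alone.
- lemon: Lemon, 78 x 55 mm, on the chopping board. Leave alone.
- mug: White mug, 89 mm wide, 98 mm tall, behind the sharpener. Leave alone.
Things that resemble listed ones, but are neither listed nor needed, are in the scene too. There is more than one size of the hex_key; the one meant has the size given above.

How it is judged:
By the outcome, as a careful person would: the job done as asked, in the order asked, and still so for the second after the job is handed in, with the robot touching nothing.
It also fails if it takes over 67 s, if anything falls off the work surface, if the arm or the gripper's body presses on something with over 40 N, if the wrist force passes 120 N, or if a joint passes its speed limit or range.

ROBOT

A 6-joint arm with a two-finger parallel gripper is mounted at the origin on a cart in front of the work surface, level with it; the furniture and walls round the work are solid. World frame = base frame: x ahead of the robot, y to its left, z up, the work surface at z = 0. Lengths are in m, angles in rad, forces in N, time in s.
With the tool pointing down it reaches from about 0.3 to 0.75 m from the base axis. Payload 8.5 kg.
Tool frame: the origin (TCP) lies midway between the tips of the shut fingers; the grasp point (between the pads) lies 19 mm behind it; z points along the fingers, y is the line along which they close (so a half turn about z gives the same grasp; the last joint's range is limited). The gripper opens to 85 mm and grips with 20 to 120 N. Pads are 22 mm wide; open, the fingers measure 114 mm over their backs; the gripper's body (76 mm by 85 mm) begins 54 mm behind the grasp point. The pads swing forward as they close: fully open they stand 13 mm farther back than shut.
Start: joints at [-1.47, 0.381, 1.297, -0, 1.464, -0.215], TCP at [0.171, -0.523, 0.231] pointing down, gripper open.
Joint ranges: [-3.11, 3.11], [-0.89, 2.33], [0.22, 2.48], [-1.42, 4.56], [0.17, 2.85], [-2.88, 2.88]. Speed limits (rad/s): [2.39, 2.39, 3.14, 3.14, 3.14, 3.14].

INTERFACE

Orientations are given as a 3x3 rotation matrix whose columns are the frame's x, y, z axes.
In Python, from bench import * gives the robot as it stands.
- The arm moves only by the tool servo_tool, never from a script. Its argument "rows" is a list of rows, each a list of 3 entries, a list of its own where there are three numbers: the shift along the tool's x, y, z in fractions of the full range, 1 being 75 cm, then the turn, a rotation vector about the tool's x, y, z in parts of the range, where 1.0 means 360 degrees, then the finger opening in cm, from 0 to 8.54. A call has 1 to 12 rows; each row is the pose to reach, as a shift and turn from the pose commanded when the call began, along the tool's axes at that moment; what a row does not reach only later rows make up. A row lasts 1/12 s, in which the tool goes at most 41.7 mm and 7.16 degrees, less where a joint would pass 70% of its speed; a pose out of reach is approached as far as the arm can. Shift and turn numbers lie between -1 and 1, and a call with a number outside is refused. A call with a gripper value outside its range is refused whole. The fingers move at their own pace and stop on an object; "grip_force" is the grip in N (left out, the last holds). Time passes only in rows, so rows that repeat a pose let the fingers close. It gives the time, the measured TCP pose, the force, the opening and the grip force at its end, in the units of the state.
- get_state(): the state, without advancing time (a new reading comes with each control period).
- get_image(name): name is "scene" or "top" or "wrist"; returns a dict with "frame" (480x640x3 uint8, blue, green, red), "vertical_fov" (degrees; the focal length in pixels is half the picture's height over the tangent of half this angle, whatever the lens; pixels are square), "cx", "cy" (the principal point, pixels), "k1" (the pictures are not rectified: a ray, as slopes to the right and down, at radius r is drawn at 1 + k1 r^2 times it, then the intrinsics apply), "R" (3x3) and "t" (3): a world point X has camera coordinates R X + t. Camera axes: x right, y down, z forward; pixel columns grow to the right and rows downward; lengths in m; the calibration is good to about 2 mm. A picture is of the moment at which its call begins. There is no depth.
- finish_job(): hands the job in; it is judged then, once.
The state is a dict: "time": time; "joint_positions": joint angles; "qvel": joint speeds; "joint_torque": joint torques, N m; "position": TCP position; "ee_rot": TCP orientation; "contact_force": force on the tool from outside, world axes, zero at the start; "ft_torque": the same for the moment, N m; "gripper_width": finger opening in m; "finger_force": force on a finger pad.
Only numpy, scipy, OpenCV 4.12 (cv2) and the standard library are available. Lean on these libraries where they do the work, as an engineer would, in place of code of your own. Each camera call takes 0.05 s, during which the arm holds its last target. There are 200 camera calls.

## Working session

There is one attempt and no reset: what is moved stays moved. The work goes in short steps, Python scripts to look and compute and a tool call to move; the robot and the scene stay as the last step left them, time stands still between calls to the robot, and variables do not carry over. Pictures are saved under pics/ and viewed, at most 10 in all, crops included, and the job is handed in when it is done.

Besides the shell and the picture viewer there is one more tool, called after "Call:" by a JSON object that holds its "method" and its "body". servo_tool: Moves the arm, as the interface text tells. Its arguments: {"type":"object","properties":{"rows":{"type":"array"},"grip_force":{"type":"number"}},"required":["rows"]}

```bash
mkdir -p pics; cat > h.py <<'E'
from bench import *
import numpy as np, cv2
def ray(im,u,v):
    f=240/np.tan(np.radians(im["vertical_fov"])/2)
    K=np.array([[f,0,im["cx"]],[0,f,im["cy"]],[0,0,1]])
    d=np.array([(u-im["cx"])/f,(v-im["cy"])/f]);s=d.copy()
    for _ in range(30): s=d/(1+im["k1"]*(s@s))
    R=np.array(im["R"]);t=np.array(im["t"])
    return -R.T@t, R.T@np.array([s[0],s[1],1])
def onz(im,u,v,z):
    c,d=ray(im,u,v); return c+d*(z-c[2])/d[2]
def proj(im,X):
    f=240/np.tan(np.radians(im["vertical_fov"])/2)
    p=np.array(im["R"])@np.array(X)+np.array(im["t"]); s=p[:2]/p[2]; s=s*(1+im["k1"]*(s@s))
    return s*f+[im["cx"],im["cy"]]
E
python3 - <<'E'
from h import *
import pickle
for n in("scene","top"):
    im=get_image(n); cv2.imwrite(f"pics/{n}0.png",im["frame"]); pickle.dump(im,open(n+".pkl","wb"))
    print(n,im["vertical_fov"],im["k1"],-np.array(im["R"]).T@np.array(im["t"]))
s=get_state();print(s)
E
```

```text
scene 46.50395594727904 -0.047671048616426064 [0.03064469 0.85392206 0.60124191]
top 47.36255799374605 -0.15035634797232927 [ 0.39050634 -0.03067309  1.17902481]
{'time': 0.1, 'joint_positions': array([-1.47029901e+00,  3.81101036e-01,  1.29816734e+00, -1.65526395e-05,
        1.46363512e+00, -2.15315555e-01]), 'qvel': array([ 0.00020772, -0.00236609, -0.00245931,  0.00053309,  0.00162362,
       -0.00105581]), 'joint_torque': array([ 3.95351672e-03, -4.49222946e+01, -2.31654793e+01, -2.52743685e-04,
        3.61365870e-03, -6.65190250e-07]), 'position': array([ 0.17078124, -0.52252267,  0.23079429]), 'ee_rot': array([[ 9.50543689e-01,  3.10590846e-01, -1.47889374e-04],
       [ 3.10590769e-01, -9.50542833e-01,  1.30257935e-03],
       [ 2.63994037e-04, -1.28409165e-03, -9.99999141e-01]]), 'contact_force': array([-0.31744464, -0.06294661,  0.36979728]), 'ft_torque': array([ 0.03395806, -0.00864282,  0.01589218]), 'finger_force': 0.0, 'gripper_width': 0.0851294952167605}
```

View pics/scene0.png

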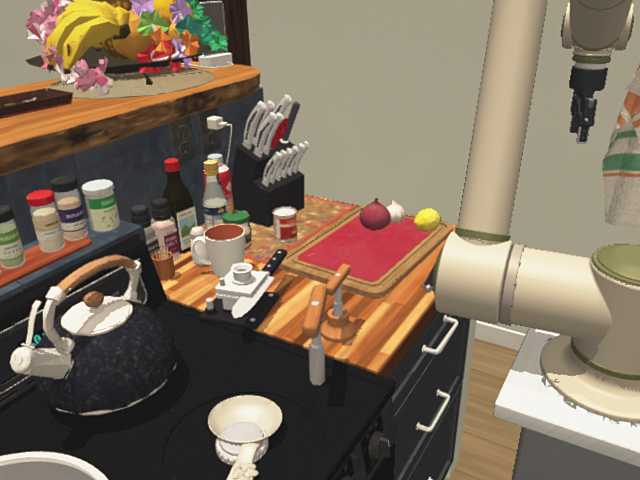

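View pics/top0.png

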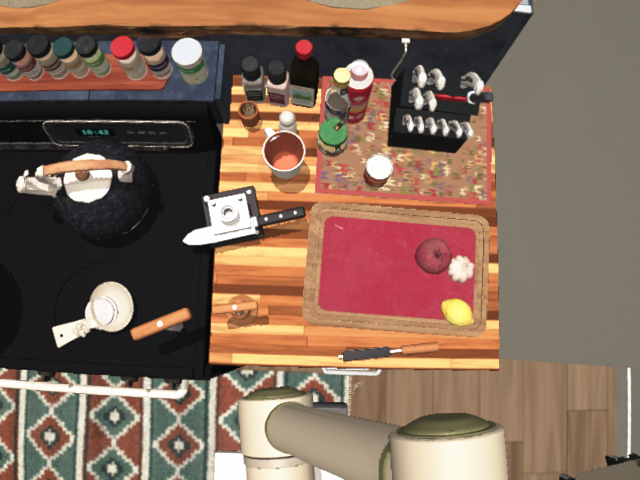

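The scene view shows the keys at (340,290) in the wooden stand and a larger one at (316,330) standing on the hob. In the top view they are at (241,308) and (160,323). The collar is at top (229,213), scene (240,272). Candidates for the key: top (241,308) in the stand, and top (160,323) on the hob, which looks larger. I choose the one in the stand and check it in a close crop.

```bash
python3 - <<'E'
from h import *
import pickle
T=pickle.load(open("top.pkl","rb"));S=pickle.load(open("scene.pkl","rb"))
def c(im,u,v,w,h,k): return cv2.resize(im["frame"][v:v+h,u:u+w],None,fx=k,fy=k,interpolation=cv2.INTER_CUBIC)
a=c(T,180,270,100,75,4);b=c(T,190,175,100,75,4);d=c(S,290,255,100,75,4);e=c(S,200,245,100,75,4)
cv2.imwrite("pics/crop1.png",np.vstack([np.hstack([a,b]),np.hstack([d,e])]))
hsv=cv2.cvtColor(T["frame"],cv2.COLOR_BGR2HSV)
for p in [(241,308),(225,309),(252,307),(241,300),(241,320),(260,318),(160,323)]: print(p,hsv[p[1],p[0]])
for p,z in [((241,308),.112),((229,213),.096),((229,213),.09),((160,323),.14)]: print(p,onz(T,*p,z))
E
```

```text
(241, 308) [ 14 140 246]
(225, 309) [ 14 138 247]
(252, 307) [ 13 141 245]
(241, 300) [ 12 149 222]
(241, 320) [ 11 149 142]
(260, 318) [ 10 165 130]
(160, 323) [ 90   1 255]
(241, 308) [0.45008385 0.10110575 0.112     ]
(229, 213) [0.64219002 0.1373684  0.096     ]
(229, 213) [0.64358436 0.13829936 0.09      ]
(160, 323) [0.41445164 0.2509778  0.14      ]
```

View pics/crop1.png

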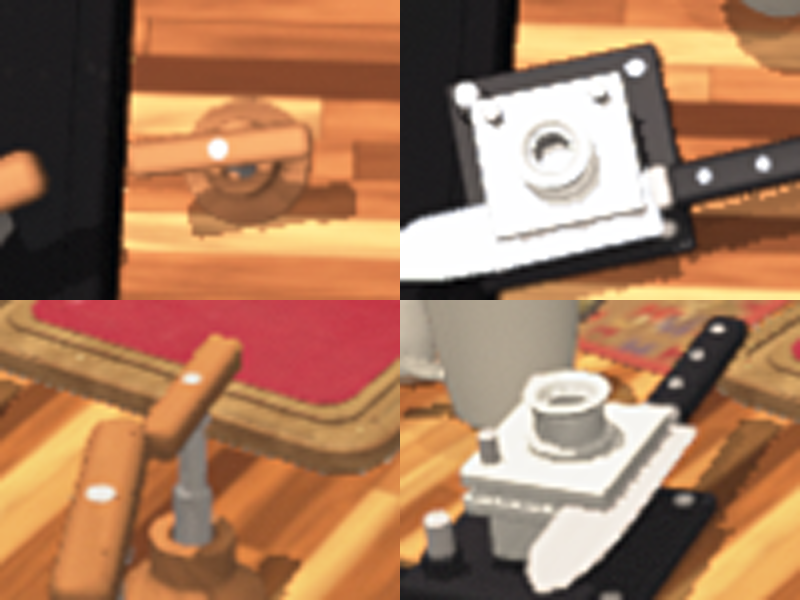

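The crop confirms the choice. The key in the stand has the size described, with its bar pin at top (234.2,306.9) and scene (337.6,274.5). The collar mouth's centre is at about top (227.4,213.4), scene (241.6,267.9). Next I triangulate both.

```bash
cat >> h.py <<'E'
def tri(i1,p1,i2,p2):
    c1,d1=ray(i1,*p1);c2,d2=ray(i2,*p2)
    s=np.linalg.lstsq(np.c_[d1,-d2],c2-c1,rcond=None)[0]
    a,b=c1+d1*s[0],c2+d2*s[1]; return (a+b)/2,np.linalg.norm(a-b)
E
python3 - <<'E'
from h import *
import pickle
np.set_printoptions(precision=4,suppress=True)
T=pickle.load(open("top.pkl","rb"));S=pickle.load(open("scene.pkl","rb"))
def dot(im,u,v,r=4):
    g=im["frame"][v-r:v+r+1,u-r:u+r+1].min(2).astype(float); w=np.clip(g-150,0,None); y,x=np.mgrid[-r:r+1,-r:r+1]
    return u+(w*x).sum()/w.sum(),v+(w*y).sum()/w.sum()
a,b=dot(T,234,307),dot(S,338,275); print(a,b)
P,e=tri(T,a,S,b);print("pin",P,e, "top at .121:",onz(T,*a,.121),"scene:",onz(S,*b,.121))
C,e=tri(T,(227.4,213.4),S,(241.6,267.9));print("collar",C,e,onz(T,227.4,213.4,.0975),onz(S,241.6,267.9,.0975))
q=lambda x,y:((x+.5)/4-.5+180,(y+.5)/4-.5+270)
for A,B in [((140,140),(300,125)),((140,175),(250,162)),((218,149),(308,140))]:
    d=onz(T,*q(*B),.121)-onz(T,*q(*A),.121); print(np.degrees(np.arctan2(-d[1],-d[0]))+180,np.linalg.norm(d))
s=get_state();print(s["position"])
M=np.array(s["ee_rot"]);print("goal in tool cm",100*M.T@(P+[0,0,.09]-s["position"]))
w=get_image("wrist");print(w["vertical_fov"],M.T@(-np.array(w["R"]).T@w["t"]-s["position"]))
E
```

```text
(np.float64(234.03044619422573), np.float64(306.8)) (np.float64(337.46918489065604), np.float64(274.2524850894632))
pin [0.451  0.1134 0.1207] 0.0010752921861801764 top at .121: [0.4514 0.1136 0.121 ] scene: [0.4502 0.1137 0.121 ]
collar [0.642  0.141  0.0957] 0.0014601188172060613 [0.6409 0.1403 0.0975] [0.6406 0.1437 0.0975]
277.2944092107769 0.0777675598606219
278.7043248895112 0.05351796088191533
277.62193610494694 0.04366873702070775
[ 0.1708 -0.5225  0.2308]
goal in tool cm [ 46.3829 -51.7404   2.0861]
67.14234207994258 [ 0.0715 -0.0007 -0.1417]
```

The rows are not in the units I measure in: shifts go in shares of 75 cm and turns go in shares of 360 degrees. I convert before sending: -51.7 cm / 75 = -0.6893, 46.4 cm / 75 = 0.6187, -79.5 degrees / 360 = -0.2208.

Call:
{"method": "servo_tool", "body": {"rows": [[[0.6187,-0.6893,0.028],[0,0,-0.2208],8.5],[[0.6187,-0.6893,0.028],[0,0,-0.2208],8.5],[[0.6187,-0.6893,0.028],[0,0,-0.2208],8.5],[[0.6187,-0.6893,0.028],[0,0,-0.2208],8.5],[[0.6187,-0.6893,0.028],[0,0,-0.2208],8.5],[[0.6187,-0.6893,0.028],[0,0,-0.2208],8.5],[[0.6187,-0.6893,0.028],[0,0,-0.2208],8.5],[[0.6187,-0.6893,0.028],[0,0,-0.2208],8.5],[[0.6187,-0.6893,0.028],[0,0,-0.2208],8.5],[[0.6187,-0.6893,0.028],[0,0,-0.2208],8.5],[[0.6187,-0.6893,0.028],[0,0,-0.2208],8.5],[[0.6187,-0.6893,0.028],[0,0,-0.2208],8.5]]}}

```text
time: 1.15
position: [0.3728, -0.0635, 0.2163]
ee_rot: [[-0.138, 0.99, 0.0], [0.99, 0.138, -0.0], [-0.0, 0.0, -1.0]]
contact_force: [0.3, -1.8, -0.1]
gripper_width: 0.0851
finger_force: 0.0
```

Call:
{"method": "servo_tool", "body": {"rows": [[[0.2187,0.1347,0.008],[0,0,0],8.5],[[0.2187,0.1347,0.008],[0,0,0],8.5],[[0.2187,0.1347,0.008],[0,0,0],8.5],[[0.2187,0.1347,0.008],[0,0,0],8.5],[[0.2187,0.1347,0.008],[0,0,0],8.5],[[0.2187,0.1347,0.008],[0,0,0],8.5],[[0.2187,0.1347,0.008],[0,0,0],8.5]]}}

```text
time: 1.73
position: [0.4509, 0.1113, 0.2097]
ee_rot: [[-0.135, 0.991, -0.001], [0.991, 0.135, -0.0], [-0.0, -0.001, -1.0]]
contact_force: [-0.3, -0.2, 0.3]
gripper_width: 0.0852
finger_force: 0.0
```

```bash
python3 - <<'E'
from h import *
import pickle
w=get_image("wrist");s=get_state();print(s["position"],s["ee_rot"])
cv2.imwrite("pics/w1.png",w["frame"]);pickle.dump((w,s),open("w1.pkl","wb"))
print(proj(w,[.451,.1134,.121]),proj(w,[.451,.1134,.042]))
E
```

```text
[0.45070433 0.11033076 0.20989482] [[-1.33152186e-01  9.91095084e-01 -1.01507240e-03]
 [ 9.91095591e-01  1.33151952e-01 -2.95649175e-04]
 [-1.57857573e-04 -1.04540011e-03 -9.99999441e-01]]
[319.02548587 242.61721541] [318.72007259 216.22699741]
```

View pics/w1.png

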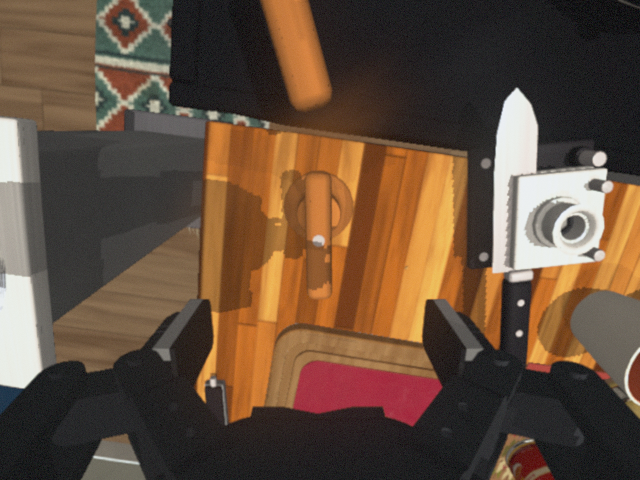

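The wrist view shows the bar upright in the image at column 318 and rows 172–298, with its pin at (318.5,240.5), so it is aligned with the tool. The collar mouth is at (571,226). I descend and grip.

Call:
{"method": "servo_tool", "body": {"rows": [[[0.0053,0,0.04],[0,0,0],8.5],[[0.0053,0,0.0867],[0,0,0],8.0],[[0.0053,0,0.1267],[0,0,0],6.0],[[0.0053,0,0.1507],[0,0,0],5.0],[[0.0053,0,0.1587],[0,0,0],4.0],[[0.0053,0,0.1587],[0,0,0],3.0],[[0.0053,0,0.1587],[0,0,0],1.0],[[0.0053,0,0.1587],[0,0,0],1.0],[[0.0053,0,0.1587],[0,0,0],1.0],[[0.0053,0,0.1587],[0,0,0],1.0],[[0.0053,0,0.1587],[0,0,0],1.0]], "grip_force": 80}}

```text
time: 2.7
position: [0.4512, 0.1142, 0.0924]
ee_rot: [[-0.132, 0.991, 0.003], [0.991, 0.132, -0.0], [-0.001, 0.002, -1.0]]
contact_force: [-1.3, -0.8, 7.0]
gripper_width: 0.0167
finger_force: 79.2
```

```bash
python3 - <<'E'
from h import *
import pickle
np.set_printoptions(precision=4,suppress=True)
w,s=pickle.load(open("w1.pkl","rb"));T=pickle.load(open("top.pkl","rb"));S=pickle.load(open("scene.pkl","rb"))
print("collar w",onz(w,571,226,.0965),"pin w",onz(w,318.5,240.5,.121))
print(tri(w,(571,226),T,(227.4,213.4)),tri(w,(571,226),S,(241.6,267.9)))
s=get_state();print({k:s[k] for k in("time","position","contact_force","ft_torque","gripper_width","finger_force")});print(s["ee_rot"])
E
```

```text
collar w [0.6368 0.1441 0.0965] pin w [0.4505 0.1148 0.121 ]
(array([0.6435, 0.1423, 0.0875]), np.float64(0.0008907740880378056)) (array([0.6381, 0.1445, 0.0975]), np.float64(0.0034195530336466606))
{'time': 2.7, 'position': array([0.4512, 0.1142, 0.0924]), 'contact_force': array([-1.2638, -0.8157,  7.015 ]), 'ft_torque': array([-0.233 ,  0.2134, -0.0214]), 'gripper_width': 0.016701286436467278, 'finger_force': 79.17460083961487}
[[-0.1323  0.9912  0.0025]
 [ 0.9912  0.1323 -0.0003]
 [-0.0006  0.0025 -1.    ]]
```

In the tool's units: 19.1 cm / 75 = 0.2547, -10.8 cm / 75 = -0.144.

Call:
{"method": "servo_tool", "body": {"rows": [[[0,0,-0.02],[0,0,0],1.0],[[0,0,-0.0533],[0,0,0],1.0],[[0,0,-0.0933],[0,0,0],1.0],[[0,0,-0.1267],[0,0,0],1.0],[[0,0.02,-0.144],[0,0,0],1.0],[[0.0013,0.0533,-0.144],[0,0,0],1.0],[[0.0013,0.1,-0.144],[0,0,0],1.0],[[0.0027,0.1467,-0.144],[0,0,0],1.0],[[0.0027,0.1933,-0.144],[0,0,0],1.0],[[0.004,0.2267,-0.144],[0,0,0],1.0],[[0.004,0.2467,-0.144],[0,0,0],1.0],[[0.004,0.2547,-0.144],[0,0,0],1.0]]}}

```text
time: 3.7
position: [0.6408, 0.1427, 0.1983]
ee_rot: [[-0.132, 0.991, -0.001], [0.991, 0.132, 0.0], [0.0, -0.001, -1.0]]
contact_force: [-0.7, -1.0, -2.8]
gripper_width: 0.0165
finger_force: 78.5
```

Call:
{"method": "servo_tool", "body": {"rows": [[[0,0,0],[0,0,0],1.0],[[0,0,0],[0,0,0],1.0],[[0,0,0],[0,0,0],1.0]]}}

```text
time: 3.95
position: [0.6385, 0.1425, 0.1996]
ee_rot: [[-0.132, 0.991, -0.0], [0.991, 0.132, -0.0], [-0.0, -0.0, -1.0]]
contact_force: [0.1, 0.2, -1.1]
gripper_width: 0.0167
finger_force: 78.5
```

```bash
python3 - <<'E'
from h import *
import pickle
np.set_printoptions(precision=4,suppress=True)
w=get_image("wrist");s=get_state();S=get_image("scene");T=get_image("top")
pickle.dump((w,s,S,T),open("w2.pkl","wb"))
print({k:s[k] for k in("time","position","contact_force","ft_torque","gripper_width","joint_positions")});print(s["ee_rot"])
R=np.array(s["ee_rot"]);tip=s["position"]+R[:,2]*.0834
print("tip",tip,proj(w,tip),proj(S,tip),proj(w,[.640,.1425,.097]),proj(S,[.640,.1425,.097]))
a=cv2.resize(w["frame"][100:340,200:440],(560,560),interpolation=cv2.INTER_CUBIC)
u,v=proj(S,tip).astype(int)
b=cv2.resize(S["frame"][v-60:v+60,u-26:u+26],(240,560),interpolation=cv2.INTER_CUBIC);print("scene crop",u-26,v-60,240/52,560/120)
cv2.imwrite("pics/w2.png",np.hstack([a,b]))
E
```

```text
{'time': 4.0, 'position': array([0.6386, 0.1425, 0.1997]), 'contact_force': array([ 0.1747, -0.1963, -1.492 ]), 'ft_torque': array([ 0.0649,  0.0187, -0.0401]), 'gripper_width': 0.016767354068755805, 'joint_positions': array([ 0.039 ,  0.5885,  1.03  , -0.    ,  1.5231, -0.0936])}
[[-0.1322  0.9912 -0.    ]
 [ 0.9912  0.1322 -0.    ]
 [-0.     -0.     -1.    ]]
tip [0.6386 0.1425 0.1163] [318.5306 248.1951] [242.0431 259.0522] [320.4888 240.0148] [242.267  267.9453]
scene crop 216 199 4.615384615384615 4.666666666666667
```

View pics/w2.png

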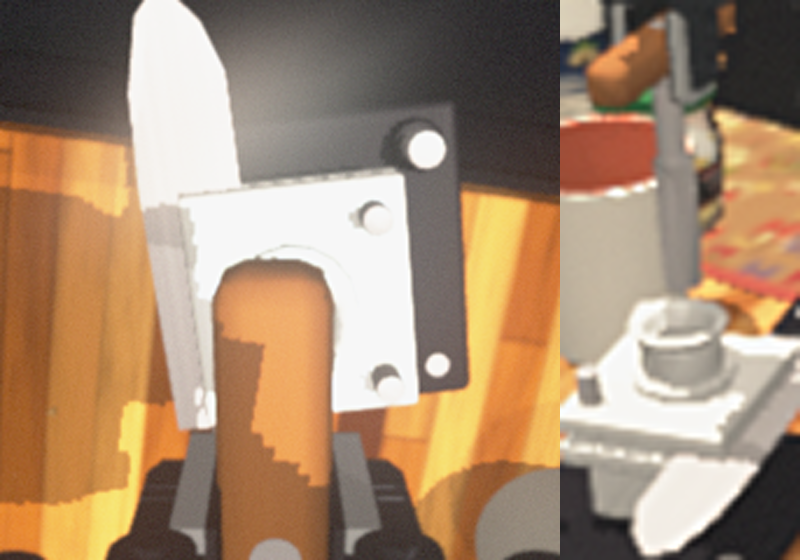

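The picture shows the bar covering the collar in the wrist view, with only the collar's arc showing at crop (290,245). In the scene crop the tip is at (683,285), nearly straight above the mouth at (681,322). I centre with a small shift and feel down.

In the tool's units: 2.2 cm / 75 = 0.0293, 0.24 cm / 75 = 0.0032.

Call:
{"method": "servo_tool", "body": {"rows": [[[0,0.0016,0.008],[0,0,0],1.0],[[0,0.0032,0.016],[0,0,0],1.0],[[0,0.0032,0.0213],[0,0,0],1.0],[[0,0.0032,0.0253],[0,0,0],1.0],[[0,0.0032,0.028],[0,0,0],1.0],[[0,0.0032,0.0293],[0,0,0],1.0],[[0,0.0032,0.0293],[0,0,0],1.0]]}}

```text
time: 4.68
position: [0.6418, 0.1428, 0.177]
ee_rot: [[-0.132, 0.991, -0.0], [0.991, 0.132, -0.0], [0.0, -0.0, -1.0]]
contact_force: [0.3, 0.4, -1.4]
gripper_width: 0.017
finger_force: 78.6
```

In the tool's units: 0.2 cm / 75 = 0.0027, 0.16 cm / 75 = 0.0021.

Call:
{"method": "servo_tool", "body": {"rows": [[[0,0,0.0011],[0,0,0],1.0],[[0,0,0.0021],[0,0,0],1.0],[[0,0,0.0027],[0,0,0],1.0],[[0,0,0.0027],[0,0,0],1.0]]}}

```text
time: 5.02
position: [0.6418, 0.1429, 0.1752]
ee_rot: [[-0.132, 0.991, 0.0], [0.991, 0.132, 0.0], [-0.0, 0.0, -1.0]]
contact_force: [-0.1, 0.9, -3.4]
gripper_width: 0.0167
finger_force: 78.6
```

In the tool's units: 0.2 cm / 75 = 0.0027, 0.16 cm / 75 = 0.0021.

Call:
{"method": "servo_tool", "body": {"rows": [[[0,0,0.0011],[0,0,0],1.0],[[0,0,0.0021],[0,0,0],1.0],[[0,0,0.0027],[0,0,0],1.0],[[0,0,0.0027],[0,0,0],1.0]]}}

```text
time: 5.35
position: [0.642, 0.1428, 0.1739]
ee_rot: [[-0.132, 0.991, 0.001], [0.991, 0.132, 0.0], [-0.0, 0.001, -1.0]]
contact_force: [-0.0, -0.9, 3.8]
gripper_width: 0.0167
finger_force: 79.4
```

In the tool's units: 0.1 cm / 75 = 0.0013, 0.05 cm / 75 = 0.0007.

Call:
{"method": "servo_tool", "body": {"rows": [[[0,0,0.0007],[0,0,0],1.0],[[0,0,0.0013],[0,0,0],1.0],[[0,0,0.0013],[0,0,0],1.0]]}}

```text
time: 5.6
position: [0.6422, 0.1428, 0.1735]
ee_rot: [[-0.132, 0.991, 0.002], [0.991, 0.132, 0.0], [-0.0, 0.002, -1.0]]
contact_force: [-1.6, -0.8, 7.4]
gripper_width: 0.0167
finger_force: 80.1
```

```bash
cat > st.py <<'E'
from h import *
np.set_printoptions(precision=4,suppress=True)
s=get_state();R=np.array(s["ee_rot"])
print({k:s[k] for k in("time","position","contact_force","ft_torque","gripper_width")});print("q6",s["joint_positions"][5],"yaw",np.degrees(np.arctan2(R[1,0],R[0,0])),"tip z",s["position"][2]-.0834,"F tool",R.T@s["contact_force"],"M tool",R.T@s["ft_torque"],"zaxis",R[:,2])
E
python3 st.py
```

```text
{'time': 5.6, 'position': array([0.6422, 0.1428, 0.1735]), 'contact_force': array([-1.5816, -0.7972,  7.3675]), 'ft_torque': array([-0.0282,  0.3653, -0.037 ]), 'gripper_width': 0.0167445465226527}
q6 -0.09322826656552774 yaw 97.59535458734518 tip z 0.09012345480294057 F tool [-0.5833 -1.6569 -7.371 ] M tool [0.3659 0.0202 0.0369] zaxis [ 0.0022  0.     -1.    ]
```

In the tool's units: 0.15 cm / 75 = 0.002, -0.1 cm / 75 = -0.0013.

Call:
{"method": "servo_tool", "body": {"rows": [[[0,0,-0.0013],[0,0,0],1.0],[[-0.0004,-0.0013,-0.0013],[0,0,0],1.0],[[-0.0004,-0.0013,0],[0,0,0],1.0],[[-0.0004,-0.0013,0.0011],[0,0,0],1.0],[[-0.0004,-0.0013,0.002],[0,0,0],1.0],[[-0.0004,-0.0013,0.002],[0,0,0],1.0]]}}

```text
time: 6.1
position: [0.6419, 0.1426, 0.1731]
ee_rot: [[-0.132, 0.991, 0.005], [0.991, 0.132, 0.0], [-0.0, 0.005, -1.0]]
contact_force: [0.7, 0.5, 13.2]
gripper_width: 0.0168
finger_force: 80.8
```

```bash
python3 st.py
```

```text
{'time': 6.1, 'position': array([0.6419, 0.1426, 0.1731]), 'contact_force': array([ 0.7417,  0.523 , 13.18  ]), 'ft_torque': array([ 0.148 ,  0.0855, -0.0093]), 'gripper_width': 0.016825116508958182}
q6 -0.09385787737673178 yaw 97.59715649575492 tip z 0.08973006332856037 F tool [  0.4179   0.8716 -13.1758] M tool [0.0652 0.158  0.0101] zaxis [ 0.0051  0.0005 -1.    ]
```

In the tool's units: -0.12 cm / 75 = -0.0016, 0.05 cm / 75 = 0.0007, 6 degrees / 360 = 0.0167.

Call:
{"method": "servo_tool", "body": {"rows": [[[0,0.0003,-0.0016],[0,0,0],1.0],[[0,0.0007,-0.0016],[0,0,0],1.0],[[0,0.0007,-0.0011],[0,0,0.0083],1.0],[[0,0.0007,-0.0005],[0,0,0.0167],1.0],[[0,0.0007,0],[0,0,0.0083],1.0],[[0,0.0007,0],[0,0,0],1.0],[[0,0.0007,0],[0,0,0],1.0]]}}

```text
time: 6.68
position: [0.6423, 0.1423, 0.1707]
ee_rot: [[-0.134, 0.991, 0.003], [0.991, 0.134, -0.0], [-0.0, 0.003, -1.0]]
contact_force: [5.7, -1.0, -0.3]
gripper_width: 0.0166
finger_force: 78.9
```

```bash
python3 st.py
```

```text
{'time': 6.6833, 'position': array([0.6423, 0.1423, 0.1707]), 'contact_force': array([ 5.7316, -0.9665, -0.283 ]), 'ft_torque': array([-0.0975, -1.2656,  0.0012]), 'gripper_width': 0.016566268168434702}
q6 -0.09554383791984833 yaw 97.6854816833429 tip z 0.08729730769374847 F tool [-1.7243  5.55    0.2991] M tool [-1.2412 -0.2659 -0.0015] zaxis [ 0.0028 -0.     -1.    ]
```

In the tool's units: 0.5 cm / 75 = 0.0067, -0.02 cm / 75 = -0.0003.

Call:
{"method": "servo_tool", "body": {"rows": [[[-0.0003,0.0008,0.0013],[0,0,0],1.0],[[-0.0003,0.0008,0.0027],[0,0,0],1.0],[[-0.0003,0.0008,0.004],[0,0,0],1.0],[[-0.0003,0.0008,0.0053],[0,0,0],1.0],[[-0.0003,0.0008,0.0067],[0,0,0],1.0],[[-0.0003,0.0008,0.0067],[0,0,0],1.0]]}}

```text
time: 7.18
position: [0.6425, 0.1422, 0.1657]
ee_rot: [[-0.131, 0.991, 0.001], [0.991, 0.131, -0.0], [-0.0, 0.001, -1.0]]
contact_force: [5.2, -0.6, -0.7]
gripper_width: 0.0167
finger_force: 78.9
```

```bash
python3 st.py
```

```text
{'time': 7.1833, 'position': array([0.6425, 0.1422, 0.1657]), 'contact_force': array([ 5.2328, -0.5714, -0.66  ]), 'ft_torque': array([-0.1605, -1.4081,  0.008 ]), 'gripper_width': 0.016659408204728516}
q6 -0.09311721507008879 yaw 97.53717875190472 tip z 0.082272117501032 F tool [-1.2526  5.1117  0.6677] M tool [-1.3749 -0.3438 -0.008 ] zaxis [ 0.0015 -0.0002 -1.    ]
```

In the tool's units: 0.47 cm / 75 = 0.0063, 0.4 cm / 75 = 0.0053.

Call:
{"method": "servo_tool", "body": {"rows": [[[-0.0001,0.0008,0.0013],[0,0,0],1.0],[[-0.0003,0.0011,0.0027],[0,0,0],1.0],[[-0.0003,0.0011,0.004],[0,0,0],1.0],[[-0.0003,0.0011,0.0053],[0,0,0],1.0],[[-0.0003,0.0011,0.0063],[0,0,0],1.0],[[-0.0003,0.0011,0.0063],[0,0,0],1.0]]}}

```text
time: 7.68
position: [0.6429, 0.1422, 0.1608]
ee_rot: [[-0.132, 0.991, 0.0], [0.991, 0.132, -0.0], [-0.0, 0.0, -1.0]]
contact_force: [4.9, -0.4, -0.6]
gripper_width: 0.0171
finger_force: 78.9
```

```bash
python3 st.py
```

```text
{'time': 7.6833, 'position': array([0.6429, 0.1422, 0.1608]), 'contact_force': array([ 4.8501, -0.353 , -0.6037]), 'ft_torque': array([-0.1112, -1.2953,  0.0232]), 'gripper_width': 0.017138588175425882}
q6 -0.09405983726138525 yaw 97.58640692702971 tip z 0.07742152424382076 F tool [-0.9902  4.7611  0.6038] M tool [-1.2693 -0.2812 -0.0232] zaxis [ 0. -0. -1.]
```

In the tool's units: 0.22 cm / 75 = 0.0029, 0.16 cm / 75 = 0.0021.

Call:
{"method": "servo_tool", "body": {"rows": [[[-0.0003,0.0008,0.0007],[0,0,0],1.0],[[-0.0003,0.0013,0.0013],[0,0,0],1.0],[[-0.0003,0.0013,0.0021],[0,0,0],1.0],[[-0.0003,0.0013,0.0029],[0,0,0],1.0],[[-0.0003,0.0013,0.0029],[0,0,0],1.0]]}}

```text
time: 8.1
position: [0.6434, 0.1422, 0.1584]
ee_rot: [[-0.132, 0.991, -0.001], [0.991, 0.132, -0.0], [0.0, -0.001, -1.0]]
contact_force: [1.9, 0.3, -2.4]
gripper_width: 0.0168
finger_force: 78.7
```

```bash
python3 st.py
```

```text
{'time': 8.1, 'position': array([0.6434, 0.1422, 0.1584]), 'contact_force': array([ 1.8889,  0.272 , -2.4122]), 'ft_torque': array([-0.1672, -0.5273,  0.0486]), 'gripper_width': 0.016761004552501173}
q6 -0.09431549195575804 yaw 97.59702787975343 tip z 0.07502300710268783 F tool [0.0195 1.9115 2.4097] M tool [-0.5006 -0.2355 -0.0483] zaxis [-0.0013 -0.     -1.    ]
```

Call:
{"method": "servo_tool", "body": {"rows": [[[0,0.0004,0.0005],[0,0,0],1.0],[[0,0.0004,0.0011],[0,0,0],1.0],[[0,0.0004,0.0016],[0,0,0],1.0],[[0,0.0004,0.0016],[0,0,0],1.0]]}}

```text
time: 8.43
position: [0.6439, 0.1422, 0.1579]
ee_rot: [[-0.132, 0.991, -0.0], [0.991, 0.132, 0.0], [0.0, -0.0, -1.0]]
contact_force: [-0.2, -2.2, 2.9]
gripper_width: 0.017
finger_force: 79.4
```

```bash
python3 st.py
```

```text
{'time': 8.4333, 'position': array([0.6439, 0.1422, 0.1579]), 'contact_force': array([-0.1892, -2.1878,  2.9039]), 'ft_torque': array([-0.2102,  0.0807,  0.045 ]), 'gripper_width': 0.01695878104626545}
q6 -0.09427815206421927 yaw 97.59462235950431 tip z 0.0744559517904175 F tool [-2.1435 -0.4779 -2.9038] M tool [ 0.1078 -0.1977 -0.0449] zaxis [-0.0004  0.     -1.    ]
```

In the tool's units: 0.03 cm / 75 = 0.0004, 16 degrees / 360 = 0.0444.

Call:
{"method": "servo_tool", "body": {"rows": [[[0,0,0.0004],[0,0,0.0056],1.0],[[0,0,0.0004],[0,0,0.0111],1.0],[[0,0,0.0004],[0,0,0.0167],1.0],[[0,0,0.0004],[0,0,0.0222],1.0],[[0,0,0.0004],[0,0,0.0278],1.0],[[0,0,0.0004],[0,0,0.0333],1.0],[[0,0,0.0004],[0,0,0.0389],1.0],[[0,0,0.0004],[0,0,0.0444],1.0]]}}

```text
time: 9.1
position: [0.6439, 0.1421, 0.157]
ee_rot: [[0.148, 0.989, -0.001], [0.989, -0.148, -0.0], [-0.0, -0.001, -1.0]]
contact_force: [1.0, -1.8, -0.8]
gripper_width: 0.0168
finger_force: 78.9
```

```bash
python3 st.py
```

```text
{'time': 9.1, 'position': array([0.6439, 0.1421, 0.157 ]), 'contact_force': array([ 0.9935, -1.7804, -0.7847]), 'ft_torque': array([-0.3938, -0.1671,  0.0093]), 'gripper_width': 0.016815989921882817}
q6 0.18666594018992722 yaw 81.4938941853944 tip z 0.0736371385930486 F tool [-1.6135  1.2465  0.7846] M tool [-0.2235 -0.3648 -0.0089] zaxis [-0.0008 -0.0004 -1.    ]
```

In the tool's units: 0.12 cm / 75 = 0.0016, 0.1 cm / 75 = 0.0013, 6 degrees / 360 = 0.0167.

Call:
{"method": "servo_tool", "body": {"rows": [[[0,0,0.0007],[0,0,0.0028],1.0],[[0,0,0.0011],[0,0,0.0056],1.0],[[0,0,0.0011],[0,0,0.0083],1.0],[[0,0,0.0011],[0,0,0.0111],1.0],[[0,0,0.0013],[0,0,0.0139],1.0],[[0,0,0.0016],[0,0,0.0167],1.0]]}}

```text
time: 9.6
position: [0.6442, 0.1421, 0.156]
ee_rot: [[0.25, 0.968, -0.0], [0.968, -0.25, -0.0], [-0.0, 0.0, -1.0]]
contact_force: [1.2, -2.9, -1.7]
gripper_width: 0.0166
finger_force: 78.8
```

```bash
python3 st.py
```

```text
{'time': 9.6, 'position': array([0.6442, 0.1421, 0.156 ]), 'contact_force': array([ 1.2349, -2.8556, -1.6971]), 'ft_torque': array([-0.648 , -0.3586,  0.0121]), 'gripper_width': 0.016613476863140325}
q6 0.29119504681931296 yaw 75.50321559152647 tip z 0.07262096370397361 F tool [-2.455   1.9102  1.6981] M tool [-0.5094 -0.5376 -0.012 ] zaxis [-0.     -0.0003 -1.    ]
```

In the tool's units: 0.32 cm / 75 = 0.0043, -0.03 cm / 75 = -0.0004.

Call:
{"method": "servo_tool", "body": {"rows": [[[-0.0004,0.0003,0.0011],[0,0,0],1.0],[[-0.0004,0.0003,0.0021],[0,0,0],1.0],[[-0.0004,0.0003,0.0032],[0,0,0],1.0],[[-0.0004,0.0003,0.0043],[0,0,0],1.0],[[-0.0004,0.0003,0.0043],[0,0,0],1.0]]}}

```text
time: 10.02
position: [0.6443, 0.1419, 0.1529]
ee_rot: [[0.249, 0.969, 0.0], [0.969, -0.249, -0.0], [0.0, 0.0, -1.0]]
contact_force: [1.8, -2.4, -0.3]
gripper_width: 0.0166
finger_force: 78.9
```

```bash
python3 st.py
```

```text
{'time': 10.0167, 'position': array([0.6443, 0.1419, 0.1529]), 'contact_force': array([ 1.7517, -2.3838, -0.2733]), 'ft_torque': array([-0.5579, -0.3283, -0.0114]), 'gripper_width': 0.016580805172797985}
q6 0.2890484182613432 yaw 75.59866028610962 tip z 0.06951512993894043 F tool [-1.8732  2.2895  0.2739] M tool [-0.4567 -0.4587  0.0113] zaxis [ 0.0003 -0.0001 -1.    ]
```

It drops freely, so I continue to the floor.

In the tool's units: 0.46 cm / 75 = 0.0061, 0.4 cm / 75 = 0.0053.

Call:
{"method": "servo_tool", "body": {"rows": [[[-0.0004,0.0004,0.0011],[0,0,0],1.0],[[-0.0004,0.0004,0.0021],[0,0,0],1.0],[[-0.0004,0.0004,0.0032],[0,0,0],1.0],[[-0.0004,0.0004,0.0043],[0,0,0],1.0],[[-0.0004,0.0004,0.0053],[0,0,0],1.0],[[-0.0004,0.0004,0.0061],[0,0,0],1.0],[[-0.0004,0.0004,0.0061],[0,0,0],1.0]]}}

```text
time: 10.6
position: [0.6445, 0.1416, 0.1484]
ee_rot: [[0.249, 0.969, 0.0], [0.969, -0.249, 0.0], [0.0, 0.0, -1.0]]
contact_force: [0.7, -2.0, 2.1]
gripper_width: 0.0165
finger_force: 79.4
```

```bash
python3 st.py
```

```text
{'time': 10.6, 'position': array([0.6445, 0.1416, 0.1484]), 'contact_force': array([ 0.6959, -1.9674,  2.1464]), 'ft_torque': array([-0.3236, -0.1049,  0.0692]), 'gripper_width': 0.01645476639215388}
q6 0.2885611836248778 yaw 75.5982496444606 tip z 0.06503565865436164 F tool [-1.7322  1.1637 -2.1464] M tool [-0.1821 -0.2873 -0.0692] zaxis [ 0.0002  0.0001 -1.    ]
```

In the tool's units: 0.05 cm / 75 = 0.0007, 0.04 cm / 75 = 0.0005, 12 degrees / 360 = 0.0333.

Call:
{"method": "servo_tool", "body": {"rows": [[[0,0,0.0003],[0,0,0.0056],1.0],[[0,0,0.0004],[0,0,0.0111],1.0],[[0,0,0.0004],[0,0,0.0167],1.0],[[0,0,0.0005],[0,0,0.0222],1.0],[[0,0,0.0005],[0,0,0.0278],1.0],[[0,0,0.0007],[0,0,0.0333],1.0]]}}

```text
time: 11.1
position: [0.6445, 0.1416, 0.1481]
ee_rot: [[0.446, 0.895, 0.0], [0.895, -0.446, 0.0], [0.0, 0.0, -1.0]]
contact_force: [0.2, -1.2, 3.8]
gripper_width: 0.0167
finger_force: 79.6
```

```bash
python3 st.py
```

```text
{'time': 11.1, 'position': array([0.6445, 0.1416, 0.1481]), 'contact_force': array([ 0.2374, -1.2364,  3.7872]), 'ft_torque': array([-0.3411,  0.0155,  0.1737]), 'gripper_width': 0.016696261063124863}
q6 0.4994956730796947 yaw 63.511568550590155 tip z 0.06474719300095619 F tool [-0.9999  0.7653 -3.7872] M tool [-0.1382 -0.3121 -0.1738] zaxis [ 0.0004  0.0001 -1.    ]
```

In the tool's units: 0.02 cm / 75 = 0.0003, 0.01 cm / 75 = 0.0001, 10 degrees / 360 = 0.0278.

Call:
{"method": "servo_tool", "body": {"rows": [[[0,0,0],[0,0,0.0056],1.0],[[0,0,0.0001],[0,0,0.0111],1.0],[[0,0,0.0001],[0,0,0.0167],1.0],[[0,0,0.0003],[0,0,0.0222],1.0],[[0,0,0.0003],[0,0,0.0278],1.0]]}}

```text
time: 11.52
position: [0.6445, 0.1416, 0.1478]
ee_rot: [[0.595, 0.804, 0.0], [0.804, -0.595, 0.0], [0.0, 0.0, -1.0]]
contact_force: [0.7, -1.6, 3.3]
gripper_width: 0.0168
finger_force: 79.5
```

```bash
python3 st.py
```

```text
{'time': 11.5167, 'position': array([0.6445, 0.1416, 0.1478]), 'contact_force': array([ 0.7248, -1.61  ,  3.2676]), 'ft_torque': array([-0.3533, -0.014 ,  0.1716]), 'gripper_width': 0.01684885404417533}
q6 0.6740362428115707 yaw 53.51379745304002 tip z 0.06443984076486184 F tool [-0.8629  1.5407 -3.2674] M tool [-0.2213 -0.2757 -0.1717] zaxis [ 0.0003  0.     -1.    ]
```

In the tool's units: 0.03 cm / 75 = 0.0004, 0.02 cm / 75 = 0.0003, 10 degrees / 360 = 0.0278.

Call:
{"method": "servo_tool", "body": {"rows": [[[0,0,0.0001],[0,0,0.0056],1.0],[[0,0,0.0001],[0,0,0.0111],1.0],[[0,0,0.0003],[0,0,0.0167],1.0],[[0,0,0.0003],[0,0,0.0222],1.0],[[0,0,0.0004],[0,0,0.0278],1.0]]}}

```text
time: 11.93
position: [0.6445, 0.1416, 0.1476]
ee_rot: [[0.725, 0.689, 0.0], [0.689, -0.725, 0.0], [0.0, 0.0, -1.0]]
contact_force: [-0.6, -2.2, 3.6]
gripper_width: 0.0171
finger_force: 79.5
```

```bash
python3 st.py
```

```text
{'time': 11.9333, 'position': array([0.6445, 0.1416, 0.1476]), 'contact_force': array([-0.6362, -2.1565,  3.5652]), 'ft_torque': array([-0.3443,  0.0414,  0.1369]), 'gripper_width': 0.01710784807108129}
q6 0.8485731420857044 yaw 43.51298805514769 tip z 0.06419098144899879 F tool [-1.9453  1.1265 -3.5655] M tool [-0.2212 -0.2671 -0.137 ] zaxis [ 0.0003  0.0001 -1.    ]
```

In the tool's units: 0.01 cm / 75 = 0.0001, 5 degrees / 360 = 0.0139.

Call:
{"method": "servo_tool", "body": {"rows": [[[0,0,0.0001],[0,0,0.0056],1.0],[[0,0,0.0001],[0,0,0.0111],1.0],[[0,0,0.0001],[0,0,0.0139],1.0]]}}

```text
time: 12.18
position: [0.6444, 0.1416, 0.1475]
ee_rot: [[0.782, 0.623, 0.0], [0.623, -0.782, 0.0], [0.0, 0.0, -1.0]]
contact_force: [0.8, -2.1, 3.8]
gripper_width: 0.0167
finger_force: 79.6
```

```bash
python3 st.py
```

```text
{'time': 12.1833, 'position': array([0.6444, 0.1416, 0.1475]), 'contact_force': array([ 0.8088, -2.1001,  3.7894]), 'ft_torque': array([-0.3549,  0.0006,  0.1692]), 'gripper_width': 0.016689908638443687}
q6 0.9358043341462922 yaw 38.514964997877556 tip z 0.06405600180584398 F tool [-0.6742  2.1473 -3.7892] M tool [-0.2773 -0.2215 -0.1693] zaxis [ 0.0002  0.     -1.    ]
```

Still running free (about 0.16). I go on in small steps, two per turn.

In the tool's units: 0.01 cm / 75 = 0.0001, 6 degrees / 360 = 0.0167.

Call:
{"method": "servo_tool", "body": {"rows": [[[0,0,0.0001],[0,0,0.0056],1.0],[[0,0,0.0001],[0,0,0.0111],1.0],[[0,0,0.0001],[0,0,0.0167],1.0]]}}

```text
time: 12.43
position: [0.6445, 0.1416, 0.1474]
ee_rot: [[0.843, 0.538, 0.0], [0.538, -0.843, 0.0], [0.0, 0.0, -1.0]]
contact_force: [-0.2, -1.3, 3.9]
gripper_width: 0.0166
finger_force: 79.6
```

```bash
python3 st.py|grep -o "ft_torque.*"
```

```text
ft_torque': array([-0.3589,  0.0195,  0.2418]), 'gripper_width': 0.01662058013875384}
```

In the tool's units: 0.01 cm / 75 = 0.0001, 4 degrees / 360 = 0.0111.

Call:
{"method": "servo_tool", "body": {"rows": [[[0,0,0.0001],[0,0,0.0056],1.0],[[0,0,0.0001],[0,0,0.0111],1.0]]}}

```text
time: 12.6
position: [0.6445, 0.1416, 0.1474]
ee_rot: [[0.878, 0.478, 0.0], [0.478, -0.878, 0.0], [0.0, 0.0, -1.0]]
contact_force: [-0.3, -2.4, 4.7]
gripper_width: 0.0169
finger_force: 79.7
```

```bash
python3 st.py
```

```text
{'time': 12.6, 'position': array([0.6445, 0.1416, 0.1474]), 'contact_force': array([-0.2618, -2.3653,  4.7478]), 'ft_torque': array([-0.3667,  0.0655,  0.3247]), 'gripper_width': 0.016887557913176292}
q6 1.1099545931808326 yaw 28.538456048664205 tip z 0.06396110686750725 F tool [-1.3587  1.9534 -4.748 ] M tool [-0.2908 -0.2326 -0.3248] zaxis [ 0.0003  0.     -1.    ]
```

In the tool's units: 0.5 degrees / 360 = 0.0014.

Call:
{"method": "servo_tool", "body": {"rows": [[[0,0,0],[0,0,0.0014],1.0]]}}

```text
time: 12.68
position: [0.6445, 0.1416, 0.1474]
ee_rot: [[0.883, 0.47, 0.0], [0.47, -0.883, 0.0], [0.0, 0.0, -1.0]]
contact_force: [0.2, -2.2, 4.5]
gripper_width: 0.0164
finger_force: 79.7
```

```bash
python3 st.py|grep -o "ft_torque.*"
```

```text
ft_torque': array([-0.3691,  0.0771,  0.2724]), 'gripper_width': 0.016405071766298858}
```

In the tool's units: 0.3 degrees / 360 = 0.0008.

Call:
{"method": "servo_tool", "body": {"rows": [[[0,0,0],[0,0,0.0008],1.0]]}}

```text
time: 12.77
position: [0.6445, 0.1416, 0.1473]
ee_rot: [[0.884, 0.467, 0.0], [0.467, -0.884, 0.0], [0.0, 0.0, -1.0]]
contact_force: [-0.9, -0.8, 4.7]
gripper_width: 0.0166
finger_force: 79.7
```

```bash
python3 st.py|grep -o "ft_torque.*"
```

```text
ft_torque': array([-0.3929,  0.0598,  0.2948]), 'gripper_width': 0.01660625911109619}
```

In the tool's units: 1 degrees / 360 = 0.0028.

Call:
{"method": "servo_tool", "body": {"rows": [[[0,0,0],[0,0,0.0017],1.0],[[0,0,0],[0,0,0.0028],1.0]]}}

```text
time: 12.93
position: [0.6445, 0.1416, 0.1473]
ee_rot: [[0.892, 0.451, 0.0], [0.451, -0.892, 0.0], [0.0, 0.0, -1.0]]
contact_force: [-0.1, -0.8, 5.3]
gripper_width: 0.017
finger_force: 79.7
```

```bash
python3 st.py|grep -o "ft_torque.*"
```

```text
ft_torque': array([-0.3074,  0.0719,  0.3151]), 'gripper_width': 0.01696069327630232}
```

In the tool's units: -3 degrees / 360 = -0.0083.

Call:
{"method": "servo_tool", "body": {"rows": [[[0,0,0],[0,0,-0.0028],1.0],[[0,0,0],[0,0,-0.0056],1.0],[[0,0,0],[0,0,-0.0083],1.0],[[0,0,0],[0,0,-0.0083],1.0]]}}

```text
time: 13.27
position: [0.6445, 0.1416, 0.1473]
ee_rot: [[0.867, 0.498, 0.0], [0.498, -0.867, 0.0], [0.0, -0.0, -1.0]]
contact_force: [0.1, -1.5, 5.1]
gripper_width: 0.0171
finger_force: 79.7
```

```bash
python3 st.py
```

```text
{'time': 13.2667, 'position': array([0.6445, 0.1416, 0.1473]), 'contact_force': array([ 0.0884, -1.4636,  5.0507]), 'ft_torque': array([-0.3182,  0.0501, -0.0484]), 'gripper_width': 0.01705709139519718}
q6 1.086235341144187 yaw 29.892181065271835 tip z 0.06392066048260933 F tool [-0.651   1.3128 -5.0509] M tool [-0.2509 -0.202   0.0483] zaxis [ 0.0003  0.0002 -1.    ]
```

In the tool's units: -1.2 cm / 75 = -0.016, -0.9 cm / 75 = -0.012.

Call:
{"method": "servo_tool", "body": {"rows": [[[0,0,-0.0013],[0,0,0],1.0],[[0,0,-0.004],[0,0,0],1.0],[[0,0,-0.008],[0,0,0],1.0],[[0,0,-0.012],[0,0,0],1.0],[[0,0,-0.016],[0,0,0],1.0]]}}

```text
time: 13.68
position: [0.6443, 0.1418, 0.1592]
ee_rot: [[0.868, 0.497, -0.001], [0.497, -0.868, 0.001], [-0.0, -0.001, -1.0]]
contact_force: [-0.4, -0.1, -2.5]
gripper_width: 0.0166
finger_force: 79.0
```

```bash
python3 st.py
```

```text
{'time': 13.6833, 'position': array([0.6443, 0.1418, 0.1592]), 'contact_force': array([-0.4274, -0.1047, -2.48  ]), 'ft_torque': array([-0.0449, -0.0386,  0.0065]), 'gripper_width': 0.016590799514280347}
q6 1.0878209821550744 yaw 29.803591294940507 tip z 0.07580759080300176 F tool [-0.4217 -0.1194  2.4803] M tool [-0.0582  0.0112 -0.0064] zaxis [-0.0008  0.0005 -1.    ]
```

In the tool's units: -4.4 cm / 75 = -0.0587, -2.5 cm / 75 = -0.0333, -67.8 degrees / 360 = -0.1883.

Call:
{"method": "servo_tool", "body": {"rows": [[[0,0,-0.0133],[0,0,0],1.0],[[0,0,-0.0333],[0,0,0],1.0],[[0,0,-0.0533],[0,0,-0.0167],1.0],[[0,0,-0.0587],[0,0,-0.0361],1.0],[[0,0,-0.0587],[0,0,-0.0556],1.0],[[0,0,-0.0587],[0,0,-0.075],1.0],[[0,0,-0.0587],[0,0,-0.0944],1.0],[[0,0,-0.0587],[0,0,-0.1139],1.0],[[0,0,-0.0587],[0,0,-0.1333],1.0],[[0,0,-0.0587],[0,0,-0.1528],1.0],[[0,0,-0.0587],[0,0,-0.1722],1.0],[[0,0,-0.0587],[0,0,-0.1883],1.0]]}}

```text
time: 14.68
position: [0.6444, 0.1418, 0.2043]
ee_rot: [[-0.138, 0.99, 0.001], [0.99, 0.138, 0.0], [0.0, 0.001, -1.0]]
contact_force: [-0.4, 0.3, -1.5]
gripper_width: 0.0166
finger_force: 78.8
```

Call:
{"method": "servo_tool", "body": {"rows": [[[0,0,0],[0,0,0],1.0],[[0,0,0],[0,0,0],1.0]]}}

```text
time: 14.85
position: [0.6444, 0.1417, 0.2039]
ee_rot: [[-0.129, 0.992, 0.001], [0.992, 0.129, 0.0], [0.0, 0.001, -1.0]]
contact_force: [-0.0, 0.3, -2.0]
gripper_width: 0.0166
finger_force: 78.9
```

```bash
python3 - <<'E'
exec(open("st.py").read())
d=np.array([.4512,.1142,.2024])-s["position"];print("shift cm",100*R.T@d)
T=get_image("top");S=get_image("scene")
a=cv2.resize(T["frame"][175:265,170:320],(600,360));b=cv2.resize(S["frame"][200:330,195:295],(200,260));c=np.zeros((360,200,3),np.uint8);c[:260]=b
cv2.imwrite("pics/chk.png",np.hstack([a,c]))
E
```

```text
{'time': 14.85, 'position': array([0.6444, 0.1417, 0.2039]), 'contact_force': array([-0.0448,  0.3237, -1.9648]), 'ft_torque': array([ 0.0458,  0.0579, -0.0437]), 'gripper_width': 0.01663822658310319}
q6 -0.09226693459500698 yaw 97.42521144358044 tip z 0.12047924456330047 F tool [ 0.3264 -0.0041  1.9648] M tool [0.0515 0.0529 0.0437] zaxis [ 0.0007  0.0003 -1.    ]
shift cm [ -0.231  -19.5162   0.133 ]
```

View pics/chk.png

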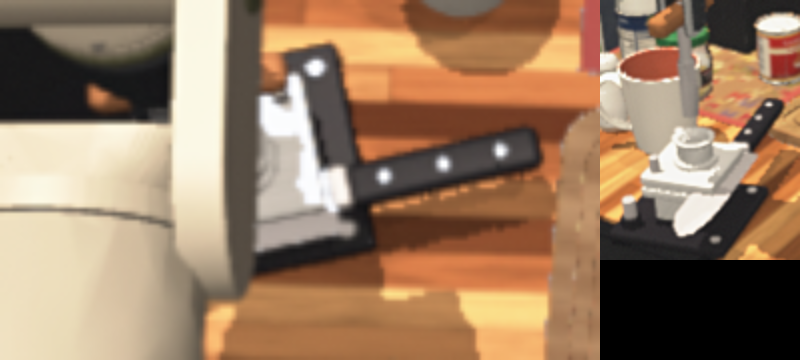

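The picture shows the knife unmoved (handle rivets at crop (384,177)–(500,150)) and the key clear of the collar. I carry the key back to the stand.

Call:
{"method": "servo_tool", "body": {"rows": [[[0,-0.0133,0.0013],[0,0,0],1.0],[[0,-0.04,0.0013],[0,0,0],1.0],[[0,-0.0733,0.0013],[0,0,0],1.0],[[-0.0013,-0.1133,0.0013],[0,0,0],1.0],[[-0.0027,-0.1533,0.0013],[0,0,0],1.0],[[-0.0027,-0.1933,0.0013],[0,0,0],1.0],[[-0.0027,-0.2267,0.0013],[0,0,0],1.0],[[-0.0027,-0.2493,0.0013],[0,0,0],1.0],[[-0.0027,-0.26,0.0013],[0,0,0],1.0],[[-0.0027,-0.26,0.0013],[0,0,0],1.0],[[-0.0027,-0.26,0.0013],[0,0,0],1.0],[[-0.0027,-0.26,0.0013],[0,0,0],1.0]]}}

```text
time: 15.95
position: [0.4526, 0.1138, 0.2021]
ee_rot: [[-0.132, 0.991, 0.001], [0.991, 0.132, 0.0], [-0.0, 0.001, -1.0]]
contact_force: [0.7, -0.6, -3.5]
gripper_width: 0.0167
finger_force: 79.0
```

```bash
python3 - <<'E'
exec(open("st.py").read())
d=np.array([.4512,.1142,.0924])-s["position"];print("shift cm",100*R.T@d)
S=get_image("scene");T=get_image("top")
tip=s["position"]-[0,0,.0834];print(proj(S,tip),proj(S,[.4512,.1142,.042]))
u,v=proj(S,[.4512,.1142,.07]).astype(int);print(u-40,v-60)
cv2.imwrite("pics/st1.png",cv2.resize(S["frame"][v-60:v+60,u-40:u+40],None,fx=5,fy=5,interpolation=cv2.INTER_CUBIC))
E
```

```text
{'time': 15.95, 'position': array([0.4526, 0.1138, 0.2021]), 'contact_force': array([ 0.6688, -0.5511, -3.4854]), 'ft_torque': array([-0.0699,  0.0363, -0.0401]), 'gripper_width': 0.016718545026715034}
q6 -0.14014998562514222 yaw 97.55790217959115 tip z 0.11872152901685806 F tool [-0.634   0.5874  3.486 ] M tool [ 0.0452 -0.0645  0.04  ] zaxis [ 0.0009  0.0001 -1.    ]
shift cm [ 0.0591 -0.1429 10.972 ]
[336.2424 275.0931] [337.1095 312.3581]
297 239
```

View pics/st1.png

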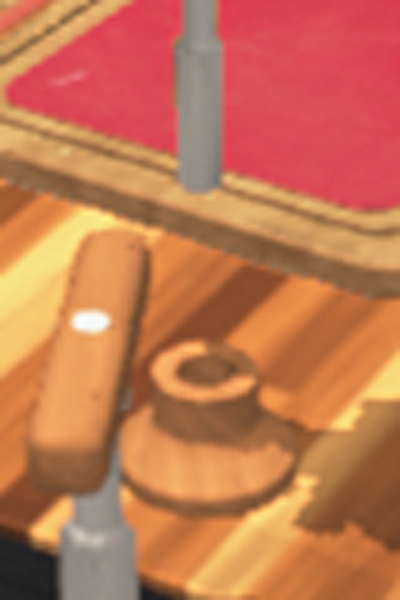

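The crop shows the tip at (199,187) above the well mouth at (208,370), about 1 mm off, which the planned shift takes out. I lower the key.

In the tool's units: 8.1 cm / 75 = 0.108, 0.02 cm / 75 = 0.0003.

Call:
{"method": "servo_tool", "body": {"rows": [[[0.0003,-0.0013,0.0133],[0,0,0],1.0],[[0.0003,-0.0025,0.04],[0,0,0],1.0],[[0.0003,-0.0025,0.0667],[0,0,0],1.0],[[0.0003,-0.0025,0.0867],[0,0,0],1.0],[[0.0003,-0.0025,0.0987],[0,0,0],1.0],[[0.0003,-0.0025,0.1027],[0,0,0],1.0],[[0.0003,-0.0025,0.1053],[0,0,0],1.0],[[0.0003,-0.0025,0.108],[0,0,0],1.0],[[0.0003,-0.0025,0.108],[0,0,0],1.0]]}}

```text
time: 16.8
position: [0.4499, 0.1137, 0.1212]
ee_rot: [[-0.132, 0.991, 0.001], [0.991, 0.132, 0.0], [-0.0, 0.001, -1.0]]
contact_force: [-0.1, 0.1, -1.9]
gripper_width: 0.0167
finger_force: 78.9
```

```bash
python3 st.py
```

```text
{'time': 16.8, 'position': array([0.4499, 0.1137, 0.1212]), 'contact_force': array([-0.1101,  0.1453, -1.9359]), 'ft_torque': array([0.0082, 0.016 , 0.0297]), 'gripper_width': 0.01666402753545674}
q6 -0.1408457887137378 yaw 97.58833135563748 tip z 0.03778903202968606 F tool [ 0.1586 -0.0911  1.9359] M tool [ 0.0147  0.0103 -0.0297] zaxis [ 0.0006  0.     -1.    ]
```

In the tool's units: 2.8 cm / 75 = 0.0373, 2.7 cm / 75 = 0.036.

Call:
{"method": "servo_tool", "body": {"rows": [[[0,0.0007,0.0067],[0,0,0],1.0],[[0,0.0007,0.0133],[0,0,0],1.0],[[0,0.0007,0.02],[0,0,0],1.0],[[0,0.0007,0.0267],[0,0,0],1.0],[[0,0.0007,0.032],[0,0,0],1.0],[[0,0.0007,0.036],[0,0,0],1.0],[[0,0.0007,0.0373],[0,0,0],1.0],[[0,0.0007,0.0373],[0,0,0],1.0]]}}

```text
time: 17.47
position: [0.45, 0.1138, 0.0928]
ee_rot: [[-0.132, 0.991, -0.0], [0.991, 0.132, 0.0], [0.0, -0.0, -1.0]]
contact_force: [0.4, 0.2, -2.7]
gripper_width: 0.0169
finger_force: 79.0
```

```bash
python3 st.py
```

```text
{'time': 17.4667, 'position': array([0.45  , 0.1138, 0.0928]), 'contact_force': array([ 0.3583,  0.164 , -2.6849]), 'ft_torque': array([-0.0349, -0.0308, -0.0329]), 'gripper_width': 0.016888051103857705}
q6 -0.1407522192092863 yaw 97.591071358077 tip z 0.009403611627814765 F tool [0.1151 0.3778 2.6847] M tool [-0.0259 -0.0386  0.0329] zaxis [-0.0004  0.     -1.    ]
```

Just above the floor. I lower it until it touches, then open the fingers.

In the tool's units: 0.08 cm / 75 = 0.0011, 0.05 cm / 75 = 0.0007.

Call:
{"method": "servo_tool", "body": {"rows": [[[0,0,0.0007],[0,0,0],1.0],[[0,0,0.0011],[0,0,0],1.0],[[0,0,0.0011],[0,0,0],1.0]]}}

```text
time: 17.72
position: [0.4502, 0.1138, 0.0924]
ee_rot: [[-0.132, 0.991, 0.001], [0.991, 0.132, 0.0], [-0.0, 0.001, -1.0]]
contact_force: [0.1, 0.2, -1.1]
gripper_width: 0.0168
finger_force: 79.1
```

In the tool's units: 0.08 cm / 75 = 0.0011.

Call:
{"method": "servo_tool", "body": {"rows": [[[0,0,0.0011],[0,0,0],1.9],[[0,0,0.0011],[0,0,0],2.4],[[0,0,0.0011],[0,0,0],3.5],[[0,0,0.0011],[0,0,0],5.5],[[0,0,0.0011],[0,0,0],5.5],[[0,0,0.0011],[0,0,0],5.5]]}}

```text
time: 18.22
position: [0.4501, 0.1138, 0.0915]
ee_rot: [[-0.132, 0.991, 0.0], [0.991, 0.132, 0.0], [-0.0, 0.0, -1.0]]
contact_force: [-0.4, -0.4, 0.4]
gripper_width: 0.0553
finger_force: 0.0
```

```bash
python3 st.py
```

```text
{'time': 18.2167, 'position': array([0.4501, 0.1138, 0.0915]), 'contact_force': array([-0.4209, -0.3877,  0.367 ]), 'ft_torque': array([-0.0055,  0.0383,  0.0237]), 'gripper_width': 0.05528151158606823}
q6 -0.14079888166839907 yaw 97.59579568394668 tip z 0.008076819367989 F tool [-0.3287 -0.4684 -0.367 ] M tool [ 0.0387 -0.0004 -0.0237] zaxis [ 0.0002  0.     -1.    ]
```

Released. I retreat upward and to the right, well clear of the key, then check.

In the tool's units: -20 cm / 75 = -0.2667, -18 cm / 75 = -0.24.

Call:
{"method": "servo_tool", "body": {"rows": [[[0,0,-0.02],[0,0,0],6.5],[[0,0,-0.0533],[0,0,0],6.5],[[0,0,-0.1],[0,0,0],6.5],[[0,0,-0.1467],[0,0,0],6.5],[[0,0,-0.1867],[0,0,0],6.5],[[-0.04,0,-0.2],[0,0,0],6.5],[[-0.0933,0,-0.2],[0,0,0],6.5],[[-0.1467,0,-0.2],[0,0,0],6.5],[[-0.2,0,-0.2],[0,0,0],6.5],[[-0.24,0,-0.2],[0,0,0],6.5],[[-0.2667,0,-0.2],[0,0,0],6.5],[[-0.2667,0,-0.2],[0,0,0],6.5]]}}

```text
time: 19.22
position: [0.4768, -0.0878, 0.2411]
ee_rot: [[-0.128, 0.992, -0.0], [0.992, 0.128, -0.001], [-0.001, -0.0, -1.0]]
contact_force: [-0.0, 0.4, -0.8]
gripper_width: 0.0647
finger_force: 0.0
```

Call:
{"method": "servo_tool", "body": {"rows": [[[0,0,0],[0,0,0],6.5],[[0,0,0],[0,0,0],6.5],[[0,0,0],[0,0,0],6.5]]}}

```text
time: 19.47
position: [0.4763, -0.0834, 0.2415]
ee_rot: [[-0.133, 0.991, -0.0], [0.991, 0.133, 0.0], [0.0, -0.0, -1.0]]
contact_force: [0.0, 0.7, -1.1]
gripper_width: 0.0651
finger_force: 0.0
```

```bash
python3 - <<'E'
from h import *
T=get_image("top");S=get_image("scene");print(get_state()["position"],get_state()["time"])
a=T["frame"][170:350,140:340];b=S["frame"][230:350,200:360]
cv2.imwrite("pics/end.png",np.hstack([cv2.resize(a,(400,360)),cv2.resize(b,(400,300)) if 0 else cv2.copyMakeBorder(cv2.resize(b,(400,300)),0,60,0,0,0)]))
E
```

```text
[ 0.47636572 -0.0834383   0.24156369] 19.5667
```

View pics/end.png

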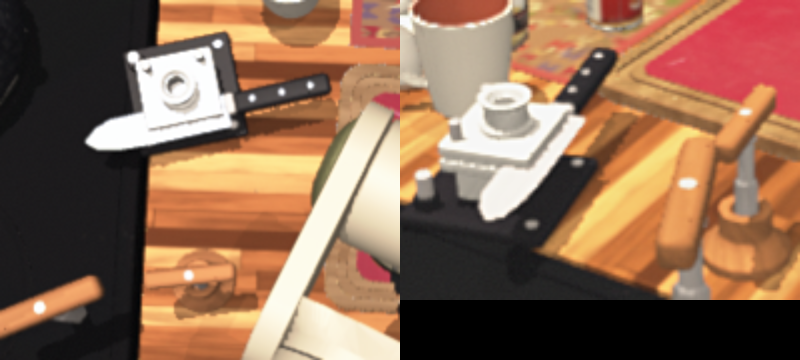

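The final picture shows the key upright in its stand (pin at crop (189,274) and (745,112)). The knife is in place between the closed jaws and the arm is clear, so I hand the job in.

```bash
python3 -c "from bench import *; print(finish_job())"
```

```text
the job is handed in; nothing more can be done
None
```

The clamp is tightened to about 0.3 N m (highest reading 0.325 N m), the knife is where it was, the key is back upright in its stand, and the job was handed in at about 19.6 s.

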